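Check a brake pad in the slotted bench checker

ROBOT

A 7-joint arm with a two-finger parallel gripper is mounted at the origin on the work surface. World frame = base frame: x ahead of the robot, y to its left, z up, the work surface at z = 0. Lengths are in m, angles in degrees, forces in N, time in s.
With the tool pointing down it reaches from about 0.425 to 0.975 m from the base axis. Payload 16.7 kg.
Tool frame: the origin (TCP) lies between the finger pads; the fingertips stand env.finger_overhang ahead of it and the grasp point (between the pads) lies 3 mm ahead of it (env.finger_overhang is the distance from the TCP to the fingertips, in m); z points along the fingers, y is the line along which they close (so a half turn about z gives the same grasp; the last joint's range is limited). The gripper opens to 85 mm and grips with 20 to 120 N. Pads are 22 mm wide; open, the fingers measure 114 mm over their backs; the gripper's body (76 mm by 85 mm) begins 54 mm behind the grasp point. The pads swing forward as they close: fully open they stand 13 mm farther back than shut.
Start: joints at [56.293, 24.414, 4.234, 92.017, -1.954, 63.644, -3.845], TCP at [0.287, -0.611, 0.253] pointing down, gripper open.
Joint ranges: [-163.25, 163.25], [-28.42, 122.38], [-70.27, 78.77], [12.13, 141.07], [-58.53, 238.53], [9.26, 117.41], [-156.51, 156.51]. Speed limits (degrees/s): [108.29, 108.29, 136.94, 136.94, 172.46, 172.46, 172.46].

INTERFACE

Orientations are given as [roll, pitch, yaw] about the fixed x, y, z axes, in that order (R = Rz(yaw) Ry(pitch) Rx(roll)).
In Python, from station import env gives the robot as it stands. The module is installed in compiled form; this text tells all that it offers.
- The arm moves only by the tool play_rows, never from a script. Its argument "deltas" is a list of rows, each an object of numbers: "hand": the opening, from -1 (shut) to 1 (fully open); "tx", "ty", "tz": the shift along the tool's x, y, z in mm; "ax", "ay", "az": the turn, a rotation vector about the tool's x, y, z in degrees. A call has 1 to 10 rows; each row shifts and turns the commanded pose from where the row before left it, along the tool's axes as they then stand; what a row does not reach is not made up. A row lasts 1/10 s, in which the tool goes at most 50 mm and 8.59 degrees, less where a joint would pass 70% of its speed; a pose out of reach is approached as far as the arm can. A call is refused whole if a number of a shift passes 50 or a number of a turn 8.59, either way. A call with a gripper value outside its range is refused whole. The fingers move at their own pace and stop on an object; "force" is the grip in N (left out, the last holds). Time passes only in rows, so rows that do not move let the fingers close. It gives the time, the measured TCP pose, the force, the opening and the grip force at its end, in the units of the state.
- env.observe(): the state, without advancing time (a new reading comes with each control period).
- env.grab_frame(name): name is "scene" or "top" or "wrist"; returns (picture, depth): 384x512x3 uint8, red, green, blue; 384x512 float32, m along the optical axis (not along the pixel's ray), 0 where there is no reading.
- env.camera_info(name): a dict with "vfov" (degrees; the focal length in pixels is half the picture's height over the tangent of half this angle, whatever the lens; pixels are square), "cx", "cy" (the principal point, pixels), "D" ([k1, k2, p1, p2, k3] as OpenCV has them; the pictures are not rectified), "world_from_camera" (4x4, takes a point from camera to world coordinates). Camera axes: x right, y up, looking along -z (the intrinsics and any distortion apply to the point x, -y, -z); pixel columns grow to the right and rows downward; lengths in m; the calibration is good to about 2 mm. A picture is of the moment at which its call begins: read the wrist's pose just before it. camera_info takes no time and is no camera call; for the wrist camera it gives the pose at the moment of the call.
- env.hand_in(): hands the job in; it is judged then, once.
The state is a dict: "time": time; "joint_pos": joint angles; "joint_vel": joint speeds; "effort": joint torques, N m; "eef_pos": TCP position; "ee_rot": TCP orientation; "force": force on the tool from outside, world axes, zero at the start; "torque": the same for the moment, N m; "opening": opening from 0.0 (shut) to 1.0 (fully open); "gripper_force": force on a finger pad.
Only numpy, scipy, OpenCV 4.12 (cv2) and the standard library are available. Lean on these libraries where they do the work, as an engineer would, in place of code of your own. Each camera call takes 0.05 s, during which the arm holds its last target. There are 200 camera calls.

TASK

Start the bench checker by pressing the green button fully down and letting it spring back, then take the brake pad from its blue stand and lower it upright through the slot in the checker's cover until about its lower third is inside. Finish while still holding it there in the gripper, still and hanging free in the slot (do not let go or drop it in). Leave the oil filter, the carton and the bearing where they are.

Things in the scene. Friction and masses are not known exactly. Their poses are not given: they have to be found in the camera images.
- start_button (a joint): travel of the green spring push button in m: 0 = up, 0.006 = fully down; pushed straight down, about 5 N at the bottom; it springs back by itself
- start_button_top (a point): centre of the top face of the green round button cap (36 mm across, on a yellow station fixed to the bench beside the checker, left or right); z up
- pad_center (a point): centre of the dark grey brake pad standing upright in the blue stand: 100 mm long (y axis), 66 mm high (z, up), 16 mm thick (x; flat parallel faces), about 0.35 kg. Steel backing plate 6 mm (-x side; 100 mm long in its lower half, 86 mm above) and grey friction block 10 mm (+x side, 84 mm long). Either way round fits the slot. Grip across the thickness, near the top, at mid-length
- stand: blue stand fixed to the bench, 70 x 110 mm, origin under its centre; the pad stands on its floor 8 mm above the bench in an open-ended groove 20 mm wide along the stand's y, whose walls reach 24 mm above the bench (so 16 mm up the pad); lift the pad straight up
- slot (a point): centre of the slot mouth, flush with the cover top, 110 mm above the bench; z up. Throat 104 mm long (y axis), 18 mm wide (x axis): 2 mm wider than the pad, 4 mm longer; yellow lead-in from a 112 x 26 mm mouth to 8 mm down. Goes through the 12 mm grey cover of the checker, a red box 130 (x) x 170 (y) x 110 mm fixed to the bench; 90 mm of empty space below, so only the gripper can carry the pad
- pad: the same brake pad, origin at the centre of its underside (33 mm below point pad_center), same axes
- oil_filter: bystander: white and orange oil filter, 76 mm across, 88 mm high, origin under its centre
- carton: bystander: orange carton 70 x 90 x 50 mm, origin under its centre
- bearing: bystander: steel bearing ring lying flat, 62 mm across, 18 mm high, origin under its centre
There are look-alikes about, which are no part of the job. What is meant by the part that bears start_button is not red, and is the smaller of those in its own colour.

How it is judged:
By the outcome, as a careful person would: the job done as asked, in the order asked, and still so for the second after the job is handed in, while the arm keeps its last pose, push and grip.
It also fails if it takes over 56 s, if anything falls off the work surface, if the arm or the gripper's body presses on something with over 40 N, if the wrist force passes 120 N, or if a joint passes its speed limit or range.

## Working session

There is one attempt and no reset: what is moved stays moved. The work goes in short steps, Python scripts to look and compute and a tool call to move; the robot and the scene stay as the last step left them, time stands still between calls to the robot, and variables do not carry over. Pictures are saved under pics/ and viewed, at most 10 in all, crops included, and the job is handed in when it is done.

Besides the shell and the picture viewer there is one more tool, called after "Call:" as a command line: name --argument value ..., lists and objects as JSON in quotes. play_rows: Moves the arm, as the interface text tells. Its arguments: {"type":"object","properties":{"deltas":{"type":"array","items":{"type":"object","properties":{"hand":{"type":"number"},"tx":{"type":"number"},"ty":{"type":"number"},"tz":{"type":"number"},"ax":{"type":"number"},"ay":{"type":"number"},"az":{"type":"number"}}}},"force":{"type":"number"}},"required":["deltas"]}

```bash
mkdir -p pics; cat > h.py <<'E'
import numpy as np, cv2
from station import env
def cam(n):
    i=env.camera_info(n); f=192/np.tan(np.radians(i['vfov']/2))
    K=np.array([[f,0,i['cx']],[0,f,i['cy']],[0,0,1]]); return K,np.array(i['D'],float),np.array(i['world_from_camera'])
def rays(n,uv,c=None):
    K,D,T=c or cam(n); p=cv2.undistortPoints(np.array(uv,float).reshape(-1,1,2),K,D)[:,0]
    d=np.c_[p[:,0],-p[:,1],-np.ones(len(p))]; return T[:3,3],d@T[:3,:3].T
def onplane(n,uv,z,c=None):
    o,d=rays(n,uv,c); return o+d*((z-o[2])/d[:,2])[:,None]
def bydepth(n,uv,depth,c=None):
    o,d=rays(n,uv,c); u=np.round(np.array(uv)).astype(int).reshape(-1,2); return o+d*depth[u[:,1],u[:,0]][:,None]
E
python3 - <<'E'
from h import *
s=env.observe(); print(s, env.finger_overhang)
for n in("top","scene"):
    im,d=env.grab_frame(n); cv2.imwrite(f"pics/{n}0.png",im[:,:,::-1]); np.savez(f"{n}0.npz",im=im,d=d)
    K,D,T=cam(n); print(n,K[0,0],K[:2,2],D,T.round(3))
E
```

```text
{'time': 0.0, 'joint_pos': array([56.29179649, 24.4501816 ,  4.22968682, 92.05034513, -1.95444815,
       63.64355415, -3.84322856]), 'joint_vel': array([ 0.02901905,  0.03880033, -0.03028424, -0.14418998, -0.08898312,
        0.01761637,  0.02856847]), 'effort': array([-9.13344174e-04, -9.49817991e+01,  3.76030549e+00, -4.63515508e+01,
        1.91899535e-02,  9.96513030e-03,  1.04071514e-06]), 'eef_pos': array([ 0.28662951, -0.61071872,  0.25261813]), 'ee_rot': array([-1.79928134e+02,  4.05980150e-03,  2.51432505e+01]), 'force': array([0.28373242, 0.29371924, 0.76160883]), 'torque': array([-0.04010246, -0.02043245, -0.01703478]), 'gripper_force': 0.0, 'opening': 1.0016260296096287} 0.022
top 480.0190576511946 [251.07710532 195.33834102] [-0.11731055  0.          0.          0.          0.        ] [[-0.019  0.997 -0.081  0.48 ]
 [-1.    -0.019  0.009  0.032]
 [ 0.008  0.081  0.997  1.241]
 [ 0.     0.     0.     1.   ]]
scene 351.685161887969 [255.38581357 185.80714903] [-0.06150118  0.          0.          0.          0.        ] [[-0.192 -0.561  0.805  1.241]
 [ 0.981 -0.126  0.146  0.139]
 [ 0.019  0.818  0.574  0.554]
 [ 0.     0.     0.     1.   ]]
```

View pics/top0.png

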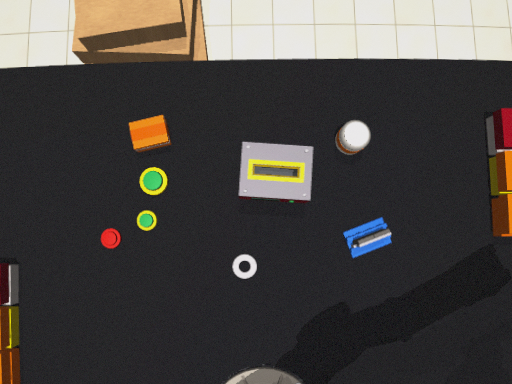

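View pics/scene0.png

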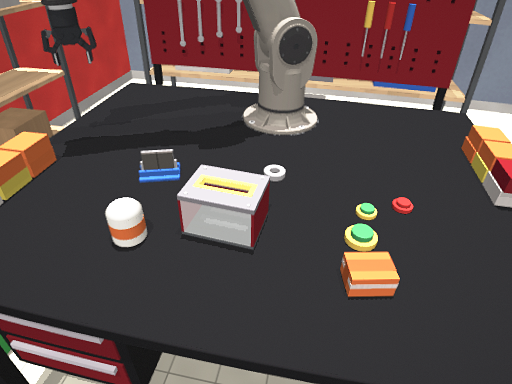

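The top view shows three button candidates: a large green one at (153,181), a small green one at (147,220) and a red one at (110,238). The small green one fits: it is not red, and it is the smaller of its colour. The checker is at (276,171), the blue stand with the pad at (368,237), the filter at (353,137), the carton at (150,132) and the bearing at (244,266). The scene view agrees. Next I'll measure these and enlarge the button and stand.

```bash
cat > m.py <<'E'
from h import *
z=np.load("top0.npz"); im,d=z['im'],z['d']
hsv=cv2.cvtColor(im,cv2.COLOR_RGB2HSV)
def blobs(lo,hi,mn=40,roi=None):
    m=cv2.inRange(hsv,np.array(lo),np.array(hi))
    if roi: k=np.zeros_like(m);k[roi[1]:roi[3],roi[0]:roi[2]]=255;m&=k
    return [c for c in cv2.findContours(m,cv2.RETR_EXTERNAL,cv2.CHAIN_APPROX_NONE)[0] if cv2.contourArea(c)>mn]
def desc(name,cs,z0=None):
    for c in cs:
        (u,v),(w,h),a=cv2.minAreaRect(c); M=cv2.moments(c); u,v=M['m10']/M['m00'],M['m01']/M['m00']
        p=bydepth("top",[[u,v]],d)[0]; zz=p[2] if z0 is None else z0
        P=onplane("top",c[:,0,:],zz)[:,:2]; r=cv2.minAreaRect((P*1000).astype(np.float32))
        print(name,(round(u,1),round(v,1)),'depthpt',p.round(4),'rect@z',round(zz,3),np.round(r[0],1),np.round(r[1],1),round(r[2],1), 'plane c',onplane("top",[[u,v]],zz)[0].round(4))
desc('green',blobs((45,100,60),(80,255,255)))
desc('yellow',blobs((22,120,100),(35,255,255),40,(80,100,330,280)))
desc('yellow slot@.11',blobs((22,120,100),(35,255,255),40,(230,130,330,210)),0.11)
desc('blue',blobs((100,120,60),(125,255,255),40,(320,190,420,280)),0.024)
a=cv2.resize(im[200:245,85:185],None,fx=6,fy=6,interpolation=cv2.INTER_CUBIC)
a=cv2.resize(im[165:245,95:175],(390,390),interpolation=cv2.INTER_CUBIC)
b=cv2.resize(im[205:270,335:400],(390,390),interpolation=cv2.INTER_CUBIC)
cv2.imwrite("pics/crop.png",np.hstack([a,b])[:,:,::-1])
E
python3 m.py
```

```text
green (145.9, 219.9) depthpt [0.5214 0.2915 0.0143] rect@z 0.014 [521.2 292.4] [33.7 30.8] 89.0 plane c [0.5214 0.2915 0.0143]
green (152.2, 180.1) depthpt [0.6223 0.2721 0.0275] rect@z 0.027 [622.5 272.7] [46.4 46.5] 89.8 plane c [0.6223 0.2721 0.0275]
yellow (146.3, 220.0) depthpt [0.5212 0.2904 0.0143] rect@z 0.014 [521.2 289.9] [49.2 51.4] 89.7 plane c [0.5212 0.2904 0.0143]
yellow (152.9, 180.6) depthpt [0.6207 0.2698 0.03  ] rect@z 0.03 [621.  269.7] [72.  69.2] 88.9 plane c [0.6207 0.2698 0.03  ]
yellow (275.7, 170.5) depthpt [ 0.6439 -0.0448  0.0044] rect@z 0.004 [644.  -45.1] [144.6  52.1] 85.1 plane c [ 0.6439 -0.0448  0.0044]
yellow slot@.11 (275.7, 170.5) depthpt [ 0.6439 -0.0448  0.0044] rect@z 0.11 [629.9 -38.6] [132.2  47.7] 85.1 plane c [ 0.6298 -0.0383  0.11  ]
blue (366.1, 236.6) depthpt [ 0.4679 -0.2632  0.0544] rect@z 0.024 [ 466.7 -275. ] [ 73.7 116.1] 19.6 plane c [ 0.4676 -0.2708  0.024 ]
```

View pics/crop.png

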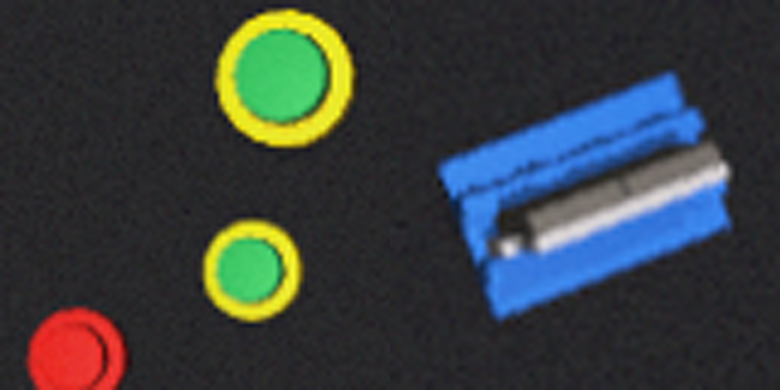

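The crop confirms it: the target is the small green button at top (146,220), with a red one and a larger green one beside it. The pad stands in the groove at roughly 19° yaw, with its steel side toward −x. I'll check the wrist camera offset, then move above the pad.

```bash
python3 - <<'E'
from h import *
s=env.observe(); K,D,T=cam("wrist"); print(K[0,0],K[:2,2],D); print(T.round(3), s['eef_pos'])
E
```

```text
329.7571516895543 [258.72517156 190.80110021] [-0.07945479  0.          0.          0.          0.        ]
[[ 0.425  0.856  0.295  0.362]
 [-0.905  0.402  0.139 -0.576]
 [ 0.    -0.326  0.946  0.374]
 [ 0.     0.     0.     1.   ]] [ 0.28661034 -0.61074831  0.25266331]
```

Call:
play_rows --deltas '[{"tx":15,"ty":-11,"hand":1},{"tx":31,"ty":-23,"hand":1},{"tx":31,"ty":-23,"hand":1},{"tx":31,"ty":-23,"hand":1},{"tx":31,"ty":-23,"hand":1},{"tx":31,"ty":-23,"hand":1},{"tx":31,"ty":-23,"hand":1},{"tx":31,"ty":-23,"hand":1},{"tx":31,"ty":-23,"hand":1},{"tx":25,"ty":-15,"hand":1}]'

```text
validation failed for argument at $.de...
```

Call:
play_rows --deltas '[{"az":-8.5},{"az":-8.5},{"az":-8.5},{"az":-8.5},{"az":-8.5},{"az":-8.5},{"az":-8.5},{"az":-8.5},{"az":-8.5},{"az":-7.5}]'

```text
validation failed for argument at $.de...
```

Call:
play_rows --deltas '[{"tx":15,"ty":-11,"tz":0,"ax":0,"ay":0,"az":0,"hand":1},{"tx":31,"ty":-23,"tz":0,"ax":0,"ay":0,"az":0,"hand":1},{"tx":31,"ty":-23,"tz":0,"ax":0,"ay":0,"az":0,"hand":1},{"tx":31,"ty":-23,"tz":0,"ax":0,"ay":0,"az":0,"hand":1},{"tx":31,"ty":-23,"tz":0,"ax":0,"ay":0,"az":0,"hand":1},{"tx":31,"ty":-23,"tz":0,"ax":0,"ay":0,"az":0,"hand":1},{"tx":31,"ty":-23,"tz":0,"ax":0,"ay":0,"az":0,"hand":1},{"tx":31,"ty":-23,"tz":0,"ax":0,"ay":0,"az":0,"hand":1},{"tx":31,"ty":-23,"tz":0,"ax":0,"ay":0,"az":0,"hand":1},{"tx":25,"ty":-15,"tz":0,"ax":0,"ay":0,"az":0,"hand":1}]'

```text
time: 1.1
eef_pos: [0.459, -0.2954, 0.2533]
ee_rot: [-180.0, -0.0, 25.3]
force: [0.2, -0.9, 0.2]
opening: 1.004
gripper_force: 0.0
```

Call:
play_rows --deltas '[{"tx":0,"ty":0,"tz":0,"ax":0,"ay":0,"az":-8.5,"hand":1},{"tx":0,"ty":0,"tz":0,"ax":0,"ay":0,"az":-8.5,"hand":1},{"tx":0,"ty":0,"tz":0,"ax":0,"ay":0,"az":-8.5,"hand":1},{"tx":0,"ty":0,"tz":0,"ax":0,"ay":0,"az":-8.5,"hand":1},{"tx":0,"ty":0,"tz":0,"ax":0,"ay":0,"az":-8.5,"hand":1},{"tx":0,"ty":0,"tz":0,"ax":0,"ay":0,"az":-8.5,"hand":1},{"tx":0,"ty":0,"tz":0,"ax":0,"ay":0,"az":-8.5,"hand":1},{"tx":0,"ty":0,"tz":0,"ax":0,"ay":0,"az":-8.5,"hand":1},{"tx":0,"ty":0,"tz":0,"ax":0,"ay":0,"az":-8.5,"hand":1},{"tx":0,"ty":0,"tz":0,"ax":0,"ay":0,"az":-8.0,"hand":1}]'

```text
time: 2.1
eef_pos: [0.4582, -0.2978, 0.2532]
ee_rot: [-180.0, -0.0, 110.0]
force: [-0.6, -0.5, 0.3]
opening: 1.0
gripper_force: 0.0
```

```bash
python3 - <<'E'
from h import *
env.observe(); c=cam("wrist"); im,d=env.grab_frame("wrist"); np.savez("w1.npz",im=im,d=d,K=c[0],D=c[1],T=c[2]); cv2.imwrite("pics/w1.png",im[:,:,::-1]); s=env.observe();print(s['eef_pos'],s['ee_rot'],s['joint_pos'].round(1))
E
```

```text
[ 0.45814161 -0.29776845  0.25315808] [-1.79982779e+02 -1.81433653e-02  1.10547745e+02] [ 40.6  13.4 -16.6 107.7   4.4  59.5  42.7]
```

View pics/w1.png

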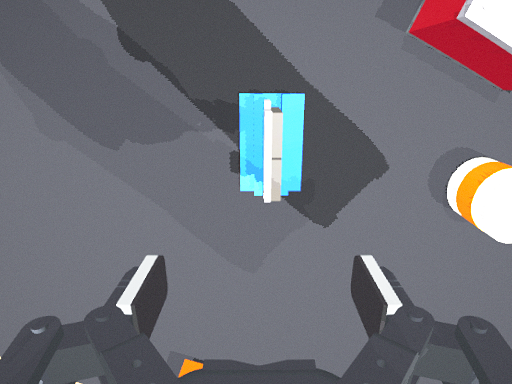

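The wrist view shows the blue stand at x 239–303, y 93–193. The pad's top edge runs along columns 263–282, rows 100–202, almost parallel to the image columns. I'll measure both by plane rays and by depth.

```bash
python3 - <<'E'
from h import *
z=np.load("w1.npz"); im,d=z['im'],z['d']; c=(z['K'],z['D'],z['T'])
hsv=cv2.cvtColor(im,cv2.COLOR_RGB2HSV)
def rect(n,P):
    r=cv2.minAreaRect((P[:,:2]*1000).astype(np.float32)); print(n,np.round(r[0],1),np.round(r[1],1),round(r[2],2),len(P))
roi=np.zeros(im.shape[:2],bool); roi[80:215,225:315]=1
blue=(cv2.inRange(hsv,(90,120,80),(125,255,255))>0)&roi
v,u=np.nonzero(blue); 
B=bydepth("w",np.c_[u,v],d,c); print('blue z pct',np.percentile(B[:,2],[5,25,50,75,95]).round(4))
k=(B[:,2]>0.018)&(B[:,2]<.032); rect('walltop depth',B[k]); rect('bluemask z=.024',onplane("w",np.c_[u,v],.024,c))
nb=(cv2.inRange(hsv,(0,0,90),(180,70,255))>0)&roi
v,u=np.nonzero(nb); P=bydepth("w",np.c_[u,v],d,c); print('pad z pct',np.percentile(P[:,2],[5,25,50,75,95]).round(4))
k=(P[:,2]>.066)&(P[:,2]<.084); rect('padtop depth',P[k]); rect('padtop plane',onplane("w",np.c_[u,v][k],.074,c)); print(P[k].mean(0).round(4))
f=P[k,:2]; e=np.linalg.eigh(np.cov(f.T))[1][:,1]; print('pad axis yaw',np.degrees(np.arctan2(-e[0],e[1])))
mask=np.zeros(im.shape[:2],np.uint8); mask[v[k],u[k]]=255
for r in (110,130,150,170,185,195):
    w=np.nonzero(mask[r])[0]; print(r,w.min(),w.max(),(onplane("w",[[w.min()-.5,r],[w.max()+.5,r]],.074,c)[:,:2]*1000).round(1).tolist())
E
```

```text
blue z pct [0.007  0.0083 0.0092 0.0241 0.0255]
walltop depth [ 465.8 -280.8] [ 37.6 109.4] 19.79 1486
bluemask z=.024 [ 465.2 -281. ] [ 68.6 111.3] 20.12 4525
pad z pct [-0.0003  0.0006  0.0019  0.0744  0.0755]
padtop depth [ 465.5 -282.3] [16.1 85.9] 19.71 1561
padtop plane [ 465.3 -282. ] [16.3 86. ] 19.65 1561
[ 0.4646 -0.2802  0.0745]
pad axis yaw 19.59494079497787Traceback (most recent call last):
  File "<stdin>", line 17, in <module>
    return umr_minimum(a, axis, None, out, keepdims, initial, where)
ValueError: zero-size array to reduction operation minimum which has no identity
```

Pad centre is (0.4655, −0.282) at yaw 19.7°, top at z 0.0745. Next I'll look at the slot on the way to the button.

Call:
play_rows --deltas '[{"tx":25,"ty":35,"tz":-7,"ax":0,"ay":0,"az":0,"hand":1},{"tx":25,"ty":35,"tz":-7,"ax":0,"ay":0,"az":0,"hand":1},{"tx":25,"ty":35,"tz":-7,"ax":0,"ay":0,"az":0,"hand":1},{"tx":25,"ty":35,"tz":-7,"ax":0,"ay":0,"az":0,"hand":1},{"tx":25,"ty":35,"tz":-7,"ax":0,"ay":0,"az":0,"hand":1},{"tx":25,"ty":35,"tz":-7,"ax":0,"ay":0,"az":0,"hand":1},{"tx":25,"ty":35,"tz":-7,"ax":0,"ay":0,"az":0,"hand":1},{"tx":0,"ty":0,"tz":0,"ax":0,"ay":0,"az":8.5,"hand":1},{"tx":0,"ty":0,"tz":0,"ax":0,"ay":0,"az":8.5,"hand":1},{"tx":0,"ty":0,"tz":0,"ax":0,"ay":0,"az":8.5,"hand":1}]'

```text
time: 3.15
eef_pos: [0.6299, -0.0504, 0.302]
ee_rot: [-180.0, 0.0, 83.7]
force: [-0.3, -0.4, 0.1]
opening: 0.996
gripper_force: 0.0
```

Call:
play_rows --deltas '[{"tx":0,"ty":0,"tz":0,"ax":0,"ay":0,"az":0,"hand":1},{"tx":0,"ty":0,"tz":0,"ax":0,"ay":0,"az":0,"hand":1}]'

```text
time: 3.35
eef_pos: [0.63, -0.0509, 0.3023]
ee_rot: [-180.0, 0.0, 84.3]
force: [-0.5, 0.4, 0.0]
opening: 1.003
gripper_force: 0.0
```

```bash
cat > slot.py <<'E'
from h import *
import sys
nm=sys.argv[1]
s=env.observe(); c=cam("wrist"); im,d=env.grab_frame("wrist"); np.savez(nm+".npz",im=im,d=d,K=c[0],D=c[1],T=c[2]); cv2.imwrite(f"pics/{nm}.png",im[:,:,::-1]); print(s['eef_pos'],s['ee_rot'])
hsv=cv2.cvtColor(im,cv2.COLOR_RGB2HSV)
m=cv2.inRange(hsv,(20,100,60),(36,255,255))
cs=sorted(cv2.findContours(m,cv2.RETR_EXTERNAL,cv2.CHAIN_APPROX_NONE)[0],key=cv2.contourArea)[-2:]
for q in cs:
    print('px',cv2.minAreaRect(q))
    P=onplane("w",q[:,0,:],.110,c); r=cv2.minAreaRect((P[:,:2]*1000).astype(np.float32)); print('outer@.11',np.round(r[0],1),np.round(r[1],1),round(r[2],2))
q=cs[-1]; k=np.zeros_like(m); cv2.drawContours(k,[q],-1,255,-1); inner=(k>0)&(m==0)
g=sorted(cv2.findContours(inner.astype(np.uint8),cv2.RETR_EXTERNAL,cv2.CHAIN_APPROX_NONE)[0],key=cv2.contourArea)[-1]
P=onplane("w",g[:,0,:],.102,c); r=cv2.minAreaRect((P[:,:2]*1000).astype(np.float32)); print('inner@.102',np.round(r[0],1),np.round(r[1],1),round(r[2],2))
v,u=np.nonzero(cv2.dilate(k,np.ones((21,21)))&~cv2.dilate(k,np.ones((5,5)))); Z=bydepth("w",np.c_[u,v],d,c)[:,2]; print('cover z',np.percentile(Z,[10,50,90]).round(4))
E
python3 slot.py w2
```

```text
[ 0.62997798 -0.05091877  0.30226488] [-1.79987521e+02  6.58386921e-03  8.43467822e+01]
px ((257.0, 153.5), (135.0, 52.0), 90.0)
outer@.11 [629.9 -41.7] [134.8  48.7] 85.12
inner@.102 [630.  -41.7] [102.9  17.8] 84.71
cover z [0.1097 0.1106 0.1115]
```

View pics/w2.png

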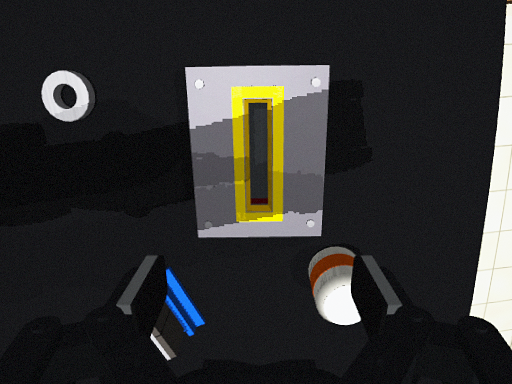

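The slot is seen at (257,153). Its centre is (0.630, −0.0417), its axis gives a yaw of −5°, and the cover is at 0.110. Now over to the button with the fingers shut.

Call:
play_rows --deltas '[{"tx":33,"ty":-14,"tz":10,"ax":0,"ay":0,"az":0,"hand":-1},{"tx":33,"ty":-14,"tz":10,"ax":0,"ay":0,"az":0,"hand":-1},{"tx":33,"ty":-14,"tz":10,"ax":0,"ay":0,"az":0,"hand":-1},{"tx":33,"ty":-14,"tz":10,"ax":0,"ay":0,"az":0,"hand":-1},{"tx":33,"ty":-14,"tz":10,"ax":0,"ay":0,"az":0,"hand":-1},{"tx":33,"ty":-14,"tz":10,"ax":0,"ay":0,"az":0,"hand":-1},{"tx":33,"ty":-14,"tz":20,"ax":0,"ay":0,"az":0,"hand":-1},{"tx":33,"ty":-14,"tz":20,"ax":0,"ay":0,"az":0,"hand":-1},{"tx":33,"ty":-15,"tz":20,"ax":0,"ay":0,"az":0,"hand":-1},{"tx":33,"ty":-15,"tz":20,"ax":0,"ay":0,"az":0,"hand":-1}]'

```text
time: 4.4
eef_pos: [0.5221, 0.2925, 0.1618]
ee_rot: [180.0, -0.0, 84.3]
force: [0.4, 0.7, 0.4]
opening: 0.004
gripper_force: 0.0
```

Call:
play_rows --deltas '[{"tx":0,"ty":0,"tz":10,"ax":0,"ay":0,"az":0,"hand":-1},{"tx":0,"ty":0,"tz":0,"ax":0,"ay":0,"az":0,"hand":-1}]'

```text
time: 4.6
eef_pos: [0.5215, 0.2916, 0.1509]
ee_rot: [-179.9, 0.1, 84.4]
force: [1.3, -0.9, 0.5]
opening: -0.002
gripper_force: 0.0
```

```bash
python3 - <<'E'
from h import *
s=env.observe(); c=cam("wrist"); im,d=env.grab_frame("wrist"); cv2.imwrite("pics/w3.png",im[:,:,::-1]); print(s['eef_pos'],s['ee_rot'],s['force'])
hsv=cv2.cvtColor(im,cv2.COLOR_RGB2HSV); m=cv2.inRange(hsv,(45,100,50),(80,255,255))
for q in cv2.findContours(m,cv2.RETR_EXTERNAL,cv2.CHAIN_APPROX_NONE)[0]:
    if cv2.contourArea(q)<60: continue
    (u,v),r=cv2.minEnclosingCircle(q); k=np.zeros_like(m); cv2.drawContours(k,[q],-1,255,-1); vv,uu=np.nonzero(k)
    Z=bydepth("w",np.c_[uu,vv],d,c)[:,2]; zt=np.median(Z); P=onplane("w",q[:,0,:],zt,c)
    r=cv2.minEnclosingCircle((P[:,:2]*1000).astype(np.float32)); print((u,v),'z',np.percentile(Z,[10,50,90]).round(4),'c',r)
E
```

```text
[0.5215242  0.29161475 0.15089877] [-1.79870877e+02  6.46254293e-02  8.43561958e+01] [ 1.29995936 -0.90462976  0.48712398]
(385.65679931640625, 201.06396484375) z [0.0277 0.0315 0.0325] c ((619.0031127929688, 273.99993896484375), 25.65419578552246)
(259.29998779296875, 188.3249969482422) z [0.0213 0.0225 0.0234] c ((521.0541381835938, 290.6378479003906), 17.961843490600586)
```

View pics/w3.png

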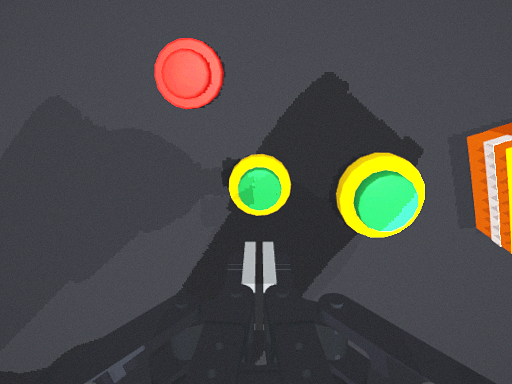

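The target button is at (259,188) with a 36 mm cap, top at z 0.0225, centre (0.521, 0.2906). The tool is right above it; descend.

Call:
play_rows --deltas '[{"tx":0,"ty":0,"tz":20,"ax":0,"ay":0,"az":0,"hand":-1},{"tx":0,"ty":0,"tz":25,"ax":0,"ay":0,"az":0,"hand":-1},{"tx":0,"ty":0,"tz":25,"ax":0,"ay":0,"az":0,"hand":-1},{"tx":-1,"ty":0,"tz":20,"ax":0,"ay":0,"az":0,"hand":-1},{"tx":0,"ty":0,"tz":8,"ax":0,"ay":0,"az":0,"hand":-1},{"tx":0,"ty":0,"tz":0,"ax":0,"ay":0,"az":0,"hand":-1},{"tx":0,"ty":0,"tz":0,"ax":0,"ay":0,"az":0,"hand":-1}]'

```text
time: 5.35
eef_pos: [0.5234, 0.2903, 0.0555]
ee_rot: [179.9, -0.0, 84.1]
force: [-0.2, 0.4, 1.3]
opening: -0.002
gripper_force: 0.0
```

Call:
play_rows --deltas '[{"tx":0,"ty":0,"tz":3,"ax":0,"ay":0,"az":0,"hand":-1},{"tx":0,"ty":0,"tz":3,"ax":0,"ay":0,"az":0,"hand":-1},{"tx":0,"ty":0,"tz":3,"ax":0,"ay":0,"az":0,"hand":-1},{"tx":0,"ty":0,"tz":3,"ax":0,"ay":0,"az":0,"hand":-1},{"tx":0,"ty":0,"tz":0,"ax":0,"ay":0,"az":0,"hand":-1}]'

```text
time: 5.85
eef_pos: [0.5226, 0.2904, 0.0421]
ee_rot: [180.0, -0.0, 84.1]
force: [1.2, -0.7, 2.1]
opening: -0.004
gripper_force: 1.2
```

Call:
play_rows --deltas '[{"tx":0,"ty":0,"tz":1.5,"ax":0,"ay":0,"az":0,"hand":-1},{"tx":0,"ty":0,"tz":1.5,"ax":0,"ay":0,"az":0,"hand":-1},{"tx":0,"ty":0,"tz":0,"ax":0,"ay":0,"az":0,"hand":-1},{"tx":0,"ty":0,"tz":0,"ax":0,"ay":0,"az":0,"hand":-1}]'

```text
time: 6.25
eef_pos: [0.5226, 0.2904, 0.0394]
ee_rot: [180.0, -0.0, 84.1]
force: [-0.0, -1.3, 4.1]
opening: -0.002
gripper_force: 2.0
```

Call:
play_rows --deltas '[{"tx":0,"ty":0,"tz":1,"ax":0,"ay":0,"az":0,"hand":-1},{"tx":0,"ty":0,"tz":0,"ax":0,"ay":0,"az":0,"hand":-1},{"tx":0,"ty":0,"tz":0,"ax":0,"ay":0,"az":0,"hand":-1}]'

```text
time: 6.55
eef_pos: [0.5226, 0.2904, 0.0384]
ee_rot: [180.0, -0.0, 84.1]
force: [0.2, -1.0, 4.5]
opening: -0.001
gripper_force: 2.3
```

Call:
play_rows --deltas '[{"tx":0,"ty":0,"tz":1,"ax":0,"ay":0,"az":0,"hand":-1},{"tx":0,"ty":0,"tz":0,"ax":0,"ay":0,"az":0,"hand":-1},{"tx":0,"ty":0,"tz":0,"ax":0,"ay":0,"az":0,"hand":-1}]'

```text
time: 6.85
eef_pos: [0.5226, 0.2905, 0.0379]
ee_rot: [180.0, -0.0, 84.1]
force: [-3.2, -3.2, 16.0]
opening: -0.0
gripper_force: 7.4
```

Call:
play_rows --deltas '[{"tx":0,"ty":0,"tz":0.5,"ax":0,"ay":0,"az":0,"hand":-1},{"tx":0,"ty":0,"tz":0,"ax":0,"ay":0,"az":0,"hand":-1},{"tx":0,"ty":0,"tz":0,"ax":0,"ay":0,"az":0,"hand":-1}]'

```text
time: 7.15
eef_pos: [0.5227, 0.2905, 0.0378]
ee_rot: [180.0, -0.0, 84.1]
force: [-4.9, -4.0, 22.3]
opening: -0.0
gripper_force: 10.8
```

The button bottomed out (the force jumped at z 0.038). Release, lift and go to the pad.

Call:
play_rows --deltas '[{"tx":0,"ty":0,"tz":-5,"ax":0,"ay":0,"az":0,"hand":-1},{"tx":0,"ty":0,"tz":-10,"ax":0,"ay":0,"az":0,"hand":-1},{"tx":0,"ty":0,"tz":-25,"ax":0,"ay":0,"az":0,"hand":-1},{"tx":0,"ty":0,"tz":-35,"ax":0,"ay":0,"az":0,"hand":-1},{"tx":0,"ty":0,"tz":-35,"ax":0,"ay":0,"az":0,"hand":-1},{"tx":0,"ty":0,"tz":-35,"ax":0,"ay":0,"az":0,"hand":-1},{"tx":-20,"ty":0,"tz":-35,"ax":0,"ay":0,"az":0,"hand":1},{"tx":-40,"ty":0,"tz":-25,"ax":0,"ay":0,"az":0,"hand":1},{"tx":-40,"ty":0,"tz":0,"ax":0,"ay":0,"az":0,"hand":1},{"tx":-40,"ty":0,"tz":0,"ax":0,"ay":0,"az":0,"hand":1}]'

```text
time: 8.15
eef_pos: [0.5079, 0.1499, 0.2429]
ee_rot: [179.9, -0.0, 84.2]
force: [0.9, 0.1, -0.9]
opening: 0.684
gripper_force: 0.0
```

Call:
play_rows --deltas '[{"tx":-40,"ty":0,"tz":0,"ax":0,"ay":0,"az":0,"hand":1},{"tx":-40,"ty":0,"tz":0,"ax":0,"ay":0,"az":0,"hand":1},{"tx":-40,"ty":0,"tz":0,"ax":0,"ay":0,"az":0,"hand":1},{"tx":-40,"ty":0,"tz":0,"ax":0,"ay":0,"az":0,"hand":1},{"tx":-40,"ty":0,"tz":0,"ax":0,"ay":0,"az":0,"hand":1},{"tx":-40,"ty":0,"tz":0,"ax":0,"ay":0,"az":0,"hand":1},{"tx":-40,"ty":0,"tz":0,"ax":0,"ay":0,"az":0,"hand":1},{"tx":-40,"ty":0,"tz":0,"ax":0,"ay":0,"az":0,"hand":1},{"tx":-40,"ty":0,"tz":0,"ax":0,"ay":0,"az":0,"hand":1},{"tx":-40,"ty":0,"tz":0,"ax":0,"ay":0,"az":0,"hand":1}]'

```text
time: 9.15
eef_pos: [0.4668, -0.2481, 0.2421]
ee_rot: [180.0, -0.0, 84.2]
force: [1.2, 0.2, 0.2]
opening: 0.998
gripper_force: 0.0
```

Call:
play_rows --deltas '[{"tx":-20,"ty":0,"tz":0,"ax":0,"ay":0,"az":0,"hand":1},{"tx":0,"ty":0,"tz":0,"ax":0,"ay":0,"az":-8.5,"hand":1},{"tx":0,"ty":0,"tz":0,"ax":0,"ay":0,"az":-8.5,"hand":1},{"tx":0,"ty":0,"tz":0,"ax":0,"ay":0,"az":-8.5,"hand":1},{"tx":0,"ty":0,"tz":0,"ax":0,"ay":0,"az":0,"hand":1},{"tx":0,"ty":0,"tz":0,"ax":0,"ay":0,"az":0,"hand":1}]'

```text
time: 9.75
eef_pos: [0.4652, -0.2666, 0.2419]
ee_rot: [180.0, -0.0, 109.4]
force: [-0.0, 0.5, 0.4]
opening: 0.999
gripper_force: 0.0
```

```bash
cat > to.py <<'E'
from h import *
import sys
x,y,z,yaw=map(float,sys.argv[1:5]); s=env.observe()
from scipy.spatial.transform import Rotation as Ro
R=Ro.from_euler('xyz',s['ee_rot'],degrees=True); G=Ro.from_euler('xyz',[180,0,yaw],degrees=True)
print(s['time'],s['eef_pos'].round(4),s['ee_rot'].round(2),s['joint_pos'].round(1))
print('shift at current axes mm',(R.inv().apply(np.array([x,y,z])-s['eef_pos'])*1000).round(1),'at goal axes',(G.inv().apply(np.array([x,y,z])-s['eef_pos'])*1000).round(1),'turn',(R.inv()*G).as_rotvec(degrees=True).round(2))
E
python3 to.py .4655 -.282 .066 109.7
```

```text
9.75 [ 0.4652 -0.2666  0.2419] [ 1.8000e+02 -2.0000e-02  1.0937e+02] [ 34.3  12.8 -13.1 109.8   3.4  57.7  39.1]
shift at current axes mm [-14.7  -4.8 175.9] at goal axes [-14.6  -4.9 175.9] turn [ 0.   -0.02 -0.33]
```

Call:
play_rows --deltas '[{"tx":-15,"ty":-5,"tz":0,"ax":0,"ay":0,"az":-0.3,"hand":1},{"tx":0,"ty":0,"tz":25,"ax":0,"ay":0,"az":0,"hand":1},{"tx":0,"ty":0,"tz":30,"ax":0,"ay":0,"az":0,"hand":1},{"tx":0,"ty":0,"tz":30,"ax":0,"ay":0,"az":0,"hand":1},{"tx":0,"ty":0,"tz":25,"ax":0,"ay":0,"az":0,"hand":1},{"tx":0,"ty":0,"tz":0,"ax":0,"ay":0,"az":0,"hand":1},{"tx":0,"ty":0,"tz":0,"ax":0,"ay":0,"az":0,"hand":1}]'

```text
time: 10.45
eef_pos: [0.4658, -0.2824, 0.1323]
ee_rot: [-180.0, -0.0, 109.8]
force: [0.5, 0.0, 0.2]
opening: 1.0
gripper_force: 0.0
```

```bash
python3 to.py .4655 -.282 .066 109.7; python3 - <<'E'
from h import *
env.observe(); c=cam("wrist"); im,d=env.grab_frame("wrist"); cv2.imwrite("pics/w4.png",im[:,:,::-1])
K=c; v,u=np.nonzero(d>0); P=bydepth("w",np.c_[u,v],d,c); k=(np.abs(P[:,2]-.0745)<.003)&(np.hypot(P[:,0]-.4655,P[:,1]+.282)<.05)
P=P[k]; r=cv2.minAreaRect((P[:,:2]*1000).astype(np.float32)); print(r,len(P))
E
```

```text
10.45 [ 0.4658 -0.2824  0.1323] [-1.7998e+02 -3.0000e-02  1.0982e+02] [ 34.4  21.2 -12.  114.3   6.1  45.1  38.7]
shift at current axes mm [ 0.4 -0.1 66.3] at goal axes [ 0.5 -0.1 66.3] turn [-0.02 -0.03  0.12]
((465.4550476074219, -282.1285400390625), (16.03182601928711, 87.17642974853516), 19.771337509155273) 3541
```

View pics/w4.png

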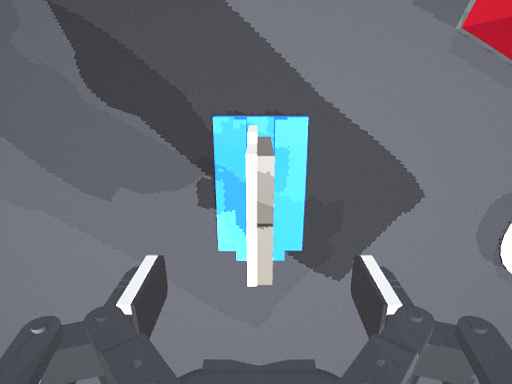

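The pad, at (260,205), sits centred between the open fingers, and the measurement repeats to within 0.5 mm. Lower 66 mm and close gently.

Call:
play_rows --deltas '[{"tx":0.5,"ty":0,"tz":20,"ax":0,"ay":0,"az":0,"hand":1},{"tx":0,"ty":0,"tz":20,"ax":0,"ay":0,"az":0,"hand":1},{"tx":0,"ty":0,"tz":16,"ax":0,"ay":0,"az":0,"hand":1},{"tx":0,"ty":0,"tz":10,"ax":0,"ay":0,"az":0,"hand":1},{"tx":0,"ty":0,"tz":0,"ax":0,"ay":0,"az":0,"hand":1},{"tx":0,"ty":0,"tz":0,"ax":0,"ay":0,"az":0,"hand":0},{"tx":0,"ty":0,"tz":0,"ax":0,"ay":0,"az":0,"hand":-0.3},{"tx":0,"ty":0,"tz":0,"ax":0,"ay":0,"az":0,"hand":-1},{"tx":0,"ty":0,"tz":0,"ax":0,"ay":0,"az":0,"hand":-1},{"tx":0,"ty":0,"tz":0,"ax":0,"ay":0,"az":0,"hand":-1}]' --force 40

```text
time: 11.5
eef_pos: [0.4657, -0.2821, 0.0662]
ee_rot: [180.0, 0.0, 109.9]
force: [-1.8, 1.7, 5.4]
opening: 0.179
gripper_force: 40.4
```

Call:
play_rows --deltas '[{"tx":0,"ty":0,"tz":0,"ax":0,"ay":0,"az":0,"hand":-1},{"tx":0,"ty":0,"tz":0,"ax":0,"ay":0,"az":0,"hand":-1},{"tx":0,"ty":0,"tz":0,"ax":0,"ay":0,"az":0,"hand":-1},{"tx":0,"ty":0,"tz":0,"ax":0,"ay":0,"az":0,"hand":-1}]' --force 60

```text
time: 11.9
eef_pos: [0.4657, -0.2821, 0.0662]
ee_rot: [180.0, 0.0, 109.9]
force: [-1.9, 0.7, 7.0]
opening: 0.175
gripper_force: 58.9
```

Call:
play_rows --deltas '[{"tx":0,"ty":0,"tz":-5,"ax":0,"ay":0,"az":0,"hand":-1},{"tx":0,"ty":0,"tz":-10,"ax":0,"ay":0,"az":0,"hand":-1},{"tx":0,"ty":0,"tz":-15,"ax":0,"ay":0,"az":0,"hand":-1},{"tx":0,"ty":0,"tz":-20,"ax":0,"ay":0,"az":0,"hand":-1},{"tx":0,"ty":0,"tz":-25,"ax":0,"ay":0,"az":0,"hand":-1},{"tx":0,"ty":0,"tz":-25,"ax":0,"ay":0,"az":0,"hand":-1},{"tx":0,"ty":0,"tz":-25,"ax":0,"ay":0,"az":0,"hand":-1},{"tx":0,"ty":0,"tz":-25,"ax":0,"ay":0,"az":0,"hand":-1},{"tx":0,"ty":0,"tz":-10,"ax":0,"ay":0,"az":0,"hand":-1},{"tx":0,"ty":0,"tz":0,"ax":0,"ay":0,"az":0,"hand":-1}]'

```text
time: 12.9
eef_pos: [0.4659, -0.2823, 0.2272]
ee_rot: [179.9, 0.1, 109.9]
force: [0.5, 0.3, -4.0]
opening: 0.178
gripper_force: 59.0
```

```bash
python3 to.py .630 -.0417 .226 85; python3 -c "
from h import *
print(env.observe()['force'],env.observe()['gripper_force'])"
```

```text
12.9 [ 0.4659 -0.2823  0.2272] [1.7991e+02 1.0000e-01 1.0993e+02] [ 35.3  14.4 -12.7 109.8   3.8  56.1  40.8]
shift at current axes mm [170.2 236.3   1.2] at goal axes [254.  142.5   1.2] turn [ 0.11  0.08 24.93]
[ 0.54097154  0.26612219 -4.00722868] 58.999754190444946
```

The pad is carried (−4 N). Turn first, then shift along the goal axes.

Call:
play_rows --deltas '[{"tx":0,"ty":0,"tz":0,"ax":0,"ay":0,"az":5,"hand":-1},{"tx":0,"ty":0,"tz":0,"ax":0,"ay":0,"az":7,"hand":-1},{"tx":0,"ty":0,"tz":0,"ax":0,"ay":0,"az":7,"hand":-1},{"tx":0,"ty":0,"tz":0,"ax":0,"ay":0,"az":6,"hand":-1},{"tx":10,"ty":6,"tz":0,"ax":0,"ay":0,"az":0,"hand":-1},{"tx":20,"ty":11,"tz":0,"ax":0,"ay":0,"az":0,"hand":-1},{"tx":25,"ty":14,"tz":0,"ax":0,"ay":0,"az":0,"hand":-1},{"tx":30,"ty":17,"tz":0,"ax":0,"ay":0,"az":0,"hand":-1},{"tx":30,"ty":17,"tz":0,"ax":0,"ay":0,"az":0,"hand":-1},{"tx":30,"ty":17,"tz":0,"ax":0,"ay":0,"az":0,"hand":-1}]'

```text
time: 13.9
eef_pos: [0.5605, -0.1427, 0.2248]
ee_rot: [-179.9, -0.0, 85.2]
force: [0.2, -0.0, -3.9]
opening: 0.175
gripper_force: 59.0
```

Call:
play_rows --deltas '[{"tx":30,"ty":17,"tz":0,"ax":0,"ay":0,"az":0,"hand":-1},{"tx":30,"ty":17,"tz":0,"ax":0,"ay":0,"az":0,"hand":-1},{"tx":25,"ty":14,"tz":0,"ax":0,"ay":0,"az":0,"hand":-1},{"tx":15,"ty":8,"tz":0,"ax":0,"ay":0,"az":0,"hand":-1},{"tx":9,"ty":5,"tz":0,"ax":0,"ay":0,"az":0,"hand":-1},{"tx":0,"ty":0,"tz":0,"ax":0,"ay":0,"az":0,"hand":-1},{"tx":0,"ty":0,"tz":0,"ax":0,"ay":0,"az":0,"hand":-1},{"tx":0,"ty":0,"tz":0,"ax":0,"ay":0,"az":0,"hand":-1}]'

```text
time: 14.7
eef_pos: [0.6298, -0.0432, 0.2258]
ee_rot: [-180.0, 0.0, 84.9]
force: [0.0, 0.0, -3.5]
opening: 0.177
gripper_force: 58.8
```

```bash
python3 to.py .630 -.0417 .226 85; python3 slot.py w5
```

```text
14.7 [ 0.6298 -0.0432  0.2258] [-1.7999e+02  3.0000e-02  8.4860e+01] [  9.8  22.6 -15.2  98.6   6.7  59.7 -12.8]
shift at current axes mm [ 1.5  0.  -0.2] at goal axes [ 1.5  0.  -0.2] turn [-0.01  0.03 -0.14]
[ 0.62982584 -0.04317058  0.2258302 ] [-1.79988098e+02  3.34365546e-02  8.48553354e+01]
px ((259.0, 172.0), (144.0, 68.0), 90.0)
outer@.11 [630.8 -30.9] [112.7  48.7] 85.08
inner@.102 [613.9  24.5] [0. 0.] 0.0
cover z [0.1094 0.1111 0.234 ]
```

View pics/w5.png

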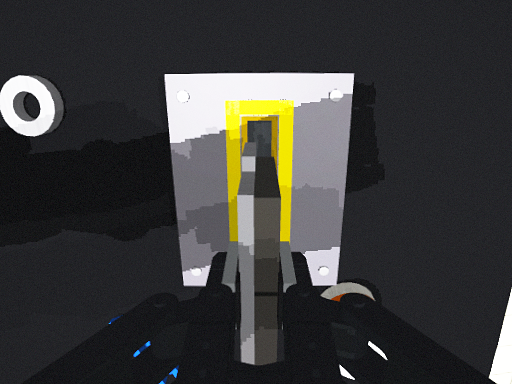

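The pad, at (259,230), hangs over the mouth, and the rim at (259,172) agrees with the earlier slot measurement. Checking the pad's pose in the hand in slot axes.

```bash
cat > padchk.py <<'E'
from h import *
import sys
z=np.load(sys.argv[1]+".npz"); d=z['d']; c=(z['K'],z['D'],z['T']); zt=float(sys.argv[2])
v,u=np.nonzero(d>0); k=(abs(u-259)<45); P=bydepth("w",np.c_[u,v][k],d,c)
a=np.radians(-5); s=np.array([.630,-.0417]); X=(P[:,:2]-s)@np.array([[np.cos(a),-np.sin(a)],[np.sin(a),np.cos(a)]])*1000
k=(abs(P[:,2]-zt)<.0025)&(abs(X[:,0])<20)&(abs(X[:,1])<60); X=X[k]; print('top z',np.median(P[k][:,2]).round(4),len(X))
r=cv2.minAreaRect(X.astype(np.float32)); print(np.round(r[0],1),np.round(r[1],1),r[2])
for b in range(-50,60,10):
    q=X[(X[:,1]>=b)&(X[:,1]<b+10),0]
    if len(q)>5: print(b,q.min().round(1),q.max().round(1),len(q))
print('y',X[:,1].min(),X[:,1].max())
E
python3 padchk.py w5 .234
```

```text
top z 0.2342 6993
[-1.2  0.9] [81.7 35.2] 76.25938415527344
-50 -5.9 3.2 14
-40 -8.5 7.3 556
-30 -8.4 7.4 646
-20 -8.6 7.3 693
-10 -8.2 7.1 751
0 -18.4 17.7 1134
10 -8.7 7.5 918
20 -8.5 7.4 984
30 -8.5 7.5 1077
40 -8.4 7.5 220
y -41.27312327223149 42.04863198675139
```

Call:
play_rows --deltas '[{"tx":0.7,"ty":0.4,"tz":5,"ax":0,"ay":0,"az":0,"hand":-1},{"tx":0,"ty":0,"tz":10,"ax":0,"ay":0,"az":0,"hand":-1},{"tx":0,"ty":0,"tz":15,"ax":0,"ay":0,"az":0,"hand":-1},{"tx":0,"ty":0,"tz":12,"ax":0,"ay":0,"az":0,"hand":-1},{"tx":0,"ty":0,"tz":8,"ax":0,"ay":0,"az":0,"hand":-1},{"tx":0,"ty":0,"tz":4,"ax":0,"ay":0,"az":0,"hand":-1},{"tx":0,"ty":0,"tz":0,"ax":0,"ay":0,"az":0,"hand":-1},{"tx":0,"ty":0,"tz":0,"ax":0,"ay":0,"az":0,"hand":-1}]'

```text
time: 15.55
eef_pos: [0.6311, -0.041, 0.1721]
ee_rot: [180.0, -0.0, 84.9]
force: [-0.1, -0.4, -4.7]
opening: 0.175
gripper_force: 59.0
```

```bash
python3 to.py .630 -.0417 .146 85; python3 slot.py w6; python3 padchk.py w6 .180
```

```text
15.55 [ 0.6311 -0.041   0.1721] [ 1.7997e+02 -1.0000e-02  8.4940e+01] [  9.3  25.8 -14.9 101.2   7.9  54.  -13.9]
shift at current axes mm [-0.8 -1.  26.1] at goal axes [-0.8 -1.  26.1] turn [ 0.03 -0.01 -0.06]
[ 0.63108553 -0.04096268  0.17213436] [ 1.79972343e+02 -7.04168151e-03  8.49383333e+01]
px ((257.0, 186.0), (110.0, 46.0), 90.0)
outer@.11 [631.6 -19.7] [68.2 26.1] 84.81
px ((257.5, 181.0), (140.0, 87.0), 90.0)
outer@.11 [631.9 -17.8] [86.4 48.7] 85.07
inner@.102 [616.8  21.5] [0. 0.] 0.0
cover z [0.1075 0.1109 0.1803]
top z 0.1805 6994
[-0.2  3.2] [81.7 35.2] 76.5658950805664
-40 -7.5 8.4 432
-30 -7.4 8.5 630
-20 -7.5 8.5 679
-10 -7.2 8.2 740
0 -17.4 18.7 882
10 -13.7 14.7 1113
20 -7.5 8.4 970
30 -7.5 8.5 1060
40 -7.5 8.5 488
y -38.691302211798806 44.474406165137985
```

View pics/w6.png

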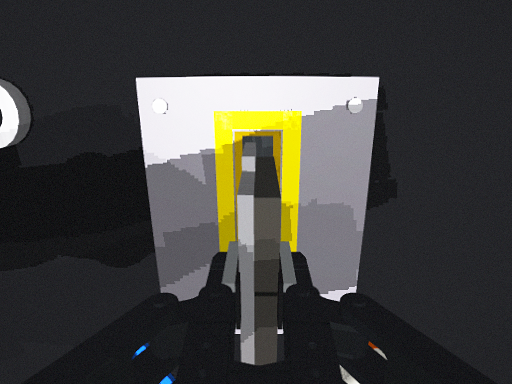

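The pad, at (258,230), is aligned, with its far end visible at (257,140) inside the mouth. Small correction, then step down.

Call:
play_rows --deltas '[{"tx":-1.2,"ty":-0.5,"tz":0,"ax":0,"ay":0,"az":0,"hand":-1},{"tx":0,"ty":0,"tz":0,"ax":0,"ay":0,"az":0,"hand":-1},{"tx":0,"ty":0,"tz":2,"ax":0,"ay":0,"az":0,"hand":-1},{"tx":0,"ty":0,"tz":2,"ax":0,"ay":0,"az":0,"hand":-1},{"tx":0,"ty":0,"tz":2,"ax":0,"ay":0,"az":0,"hand":-1},{"tx":0,"ty":0,"tz":0,"ax":0,"ay":0,"az":0,"hand":-1},{"tx":0,"ty":0,"tz":0,"ax":0,"ay":0,"az":0,"hand":-1}]'

```text
time: 16.3
eef_pos: [0.6302, -0.0421, 0.1657]
ee_rot: [-180.0, -0.0, 84.9]
force: [0.2, -0.1, -2.8]
opening: 0.174
gripper_force: 59.0
```

```bash
python3 to.py .630 -.0417 .146 85; python3 slot.py w7|head -1; python3 padchk.py w7 .1745
```

```text
16.3 [ 0.6302 -0.0421  0.1657] [-179.99   -0.     84.94] [  9.3  26.1 -14.8 101.5   8.   53.4 -13.9]
shift at current axes mm [ 0.4 -0.2 19.7] at goal axes [ 0.4 -0.2 19.7] turn [-0.01 -0.   -0.06]
[ 0.63018509 -0.04213712  0.16573087] [-1.79988885e+02 -1.89235040e-03  8.49381641e+01]
top z 0.1741 6963
[-1.   1.7] [82.1 35. ] 76.55198669433594
-40 -8.2 7.6 501
-30 -8.1 7.7 639
-20 -8.3 7.7 686
-10 -8.0 7.4 757
0 -18.1 17.9 981
10 -14.3 13.9 1031
20 -8.3 7.6 974
30 -8.3 7.8 1068
40 -8.2 7.6 325
y -40.36342753680185 43.33560300963767Traceback (most recent call last):
  File "slot.py", line 12, in <module>
    g=sorted(cv2.findContours(inner.astype(np.uint8),cv2.RETR_EXTERNAL,cv2.CHAIN_APPROX_NONE)[0],key=cv2.contourArea)[-1]
      ~~~~~~~~~~~~~~~~~~~~~~~~~~~~~~~~~~~~~~~~~~~~~~~~~~~~~~~~~~~~~~~~~~~~~~~~~~~~~~~~~~~~~~~~~~~~~~~~~~~~~~~~~~~~~~~^^^^
IndexError: list index out of range
```

Call:
play_rows --deltas '[{"tx":-0.3,"ty":0.2,"tz":1,"ax":0,"ay":0,"az":0,"hand":-1},{"tx":0,"ty":0,"tz":2,"ax":0,"ay":0,"az":0,"hand":-1},{"tx":0,"ty":0,"tz":2,"ax":0,"ay":0,"az":0,"hand":-1},{"tx":0,"ty":0,"tz":2,"ax":0,"ay":0,"az":0,"hand":-1},{"tx":0,"ty":0,"tz":0,"ax":0,"ay":0,"az":0,"hand":-1},{"tx":0,"ty":0,"tz":0,"ax":0,"ay":0,"az":0,"hand":-1}]'

```text
time: 16.95
eef_pos: [0.6304, -0.0424, 0.1588]
ee_rot: [-180.0, -0.0, 84.9]
force: [-0.1, 0.0, -3.9]
opening: 0.172
gripper_force: 59.0
```

Call:
play_rows --deltas '[{"tx":0,"ty":0,"tz":2,"ax":0,"ay":0,"az":0,"hand":-1},{"tx":0,"ty":0,"tz":2,"ax":0,"ay":0,"az":0,"hand":-1},{"tx":0,"ty":0,"tz":0,"ax":0,"ay":0,"az":0,"hand":-1},{"tx":0,"ty":0,"tz":0,"ax":0,"ay":0,"az":0,"hand":-1}]'

```text
time: 17.35
eef_pos: [0.6303, -0.0425, 0.1548]
ee_rot: [-180.0, -0.0, 84.9]
force: [-0.1, -0.2, -2.7]
opening: 0.178
gripper_force: 59.0
```

Free of contact and already in the throat. Down another 9 mm.

Call:
play_rows --deltas '[{"tx":0,"ty":0,"tz":2,"ax":0,"ay":0,"az":0,"hand":-1},{"tx":0,"ty":0,"tz":2,"ax":0,"ay":0,"az":0,"hand":-1},{"tx":0,"ty":0,"tz":2,"ax":0,"ay":0,"az":0,"hand":-1},{"tx":0,"ty":0,"tz":2,"ax":0,"ay":0,"az":0,"hand":-1},{"tx":0,"ty":0,"tz":1,"ax":0,"ay":0,"az":0,"hand":-1},{"tx":0,"ty":0,"tz":0,"ax":0,"ay":0,"az":0,"hand":-1},{"tx":0,"ty":0,"tz":0,"ax":0,"ay":0,"az":0,"hand":-1},{"tx":0,"ty":0,"tz":0,"ax":0,"ay":0,"az":0,"hand":-1}]'

```text
time: 18.15
eef_pos: [0.6304, -0.0424, 0.1459]
ee_rot: [180.0, -0.0, 84.9]
force: [-0.1, -1.0, -3.4]
opening: 0.175
gripper_force: 59.0
```

```bash
python3 slot.py w8 2>/dev/null|head -1; python3 padchk.py w8 .154; python3 -c "
from h import *
s=env.observe();print(s['time'],s['force'],s['torque'],s['gripper_force'],abs(s['joint_vel']).max())
im,d=env.grab_frame('scene');cv2.imwrite('pics/s9.png',cv2.resize(im[120:300,60:420],(800,400))[:,:,::-1])"
```

```text
[ 0.63044651 -0.04240171  0.14591159] [ 1.79992958e+02 -4.32030100e-03  8.49384603e+01]
top z 0.1543 6997
[-0.8  1.8] [81.9 35.1] 76.55857849121094
-40 -7.9 7.9 529
-30 -7.8 8.0 630
-20 -8.0 8.0 688
-10 -7.7 7.7 743
0 -17.8 18.2 1091
10 -13.6 13.9 947
20 -7.9 8.0 986
30 -8.1 8.1 1069
40 -7.8 8.0 311
y -40.25365577121851 42.775762793360464
18.2 [-0.36673269 -0.61588217 -3.7042866 ] [-0.03921471  0.01364893  0.04242217] 58.9602255821228 0.0823278149716337
```

View pics/s9.png

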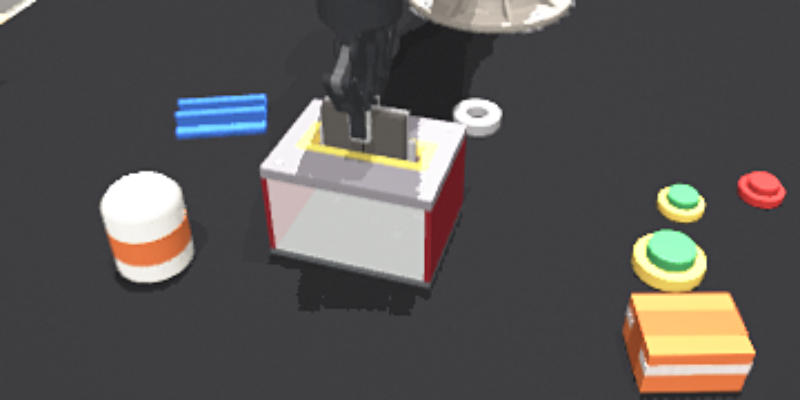

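The scene view shows the pad upright in the slot at (365,130), held by the gripper, with the small button back up at (682,195) and the bystanders in place. The pad is 22 mm in and centred, with no side load. Handing in.

```bash
python3 -c "
from station import env
print(env.hand_in())"
```

```text
the job is handed in; nothing more can be done
None
```

The job is handed in: I pressed the small green button fully and it sprang back, and the brake pad now hangs upright and still in the gripper, about 22 mm into the slot and clear of its sides, at about 18 s, with the oil filter, carton and bearing untouched.

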